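# Turn the leaf of the coin identification album

## Task

Using only the fingertips, never pinching or lifting anything loose, first push the round green coin capsule off the coin album so that it lies flat on the table beside it. Then turn the album's stiff half-raised leaf over its spine and gently press it down until it lies flat on the left-hand page, and take the hand away. Leave the coin tube, the loupe and the tub of coins where they stand.

Things in the scene. Friction and masses are not known exactly. Their poses are not given: they have to be found in the camera images.
- album: Open coin album, fixed to the table: blue board 200 mm along the spine (x axis, roughly away from the robot) by 320 mm across (y axis, towards the left-hand page), 6 mm thick, a printed page on each half. Origin: centre of the underside, on the table under the spine; z up. The leaf's hinge axis runs along x, 9.5 mm above the origin; hinge knuckles 10 mm across stand at the spine's ends.
- leaf (a joint): Angle (rad) of the album's rigid leaf: 0 = flat on the right-hand page (-y), 1.57 upright, 3.14 = flat on the left-hand page (its stop). Starts half raised, 0.5 to 0.85. White board 180 mm along the spine, 5 mm thick, from 8 to 150 mm off the hinge axis, 0.08 to 0.14 kg. Stiff hinge: it stays wherever it is left, never falls or springs, and needs 1 to 2 N at its free edge to turn.
- leaf_edge (a point): Middle of the leaf's orange-striped free edge (mid-length, mid-thickness), 150 mm from the hinge axis; moves with the leaf.
- capsule: Loose round green coin capsule with a brass coin in its top: a disc 44 mm in diameter, 12 mm high, 25 to 50 g. At the start it lies on the left-hand page, its centre 74 to 110 mm from the spine. Origin: centre of the underside, z along its axis.
- coin_tube: Bystander: upright coin tube with a red cap, 35 mm in diameter, 74 mm high, loose, beyond the album's far edge. Origin: centre of the underside.
- loupe: Bystander: black loupe standing upright, 44 mm in diameter, 44 mm high, loose, beyond the album's far edge. Origin: centre of the underside.
- tub: Bystander: clear open tub of coins, 100 by 130 mm and 45 mm high, loose, to the right of the album. Origin: centre of the underside; its 130 mm side is along its y axis.
Things that resemble listed ones, but are neither listed nor needed, are in the scene too. Of the things like the capsule, leave any that is purple; of the rest the larger one is meant.

How it is judged:
By the outcome, as a careful person would: the job done as asked, in the order asked, and still so for the second after the job is handed in, with the robot touching nothing.
It also fails if it takes over 64 s, if anything falls off the work surface, if the arm or the gripper's body presses on something with over 40 N, if the wrist force passes 120 N, or if a joint passes its speed limit or range.

## Robot

A 7-joint arm with a two-finger parallel gripper is mounted at the origin on the work surface. World frame = base frame: x ahead of the robot, y to its left, z up, the work surface at z = 0. Lengths are in mm, angles in degrees, forces in N, time in s.
With the tool pointing down it reaches from about 400 to 875 mm from the base axis. Payload 6.5 kg.
Tool frame: the origin (TCP) lies midway between the tips of the shut fingers; the grasp point (between the pads) lies 19 mm behind it; x points along the fingers, z is the direction in which the jaws open and shut, and the axes are right-handed (so a half turn about x gives the same grasp; the last joint's range is limited). The gripper opens to 85 mm and grips with 20 to 120 N. Pads are 22 mm wide; open, the fingers measure 114 mm over their backs; the gripper's body (76 mm by 85 mm) begins 54 mm behind the grasp point. The pads swing forward as they close: fully open they stand 13 mm farther back than shut.
Start: joints at [-70.084, 30.733, -0.252, 88.115, 0.149, 61.152, -4.079], TCP at [261.354, 595.134, 231.29] pointing down, gripper open.
Joint ranges: [-154.64, 154.64], [-21.42, 123.67], [-72.66, 72.17], [13.99, 137.28], [-74.86, 254.86], [10.95, 109.41], [-158.01, 158.01]. Speed limits (degrees/s): [136.94, 136.94, 180, 180, 180, 180, 180].

## Interface

Orientations are given as a 3x3 rotation matrix whose columns are the frame's x, y, z axes.
In Python, from cell import arm, read_camera, ticket gives the robot as it stands. The module is installed in compiled form; this text tells all that it offers.
- The arm moves only by the tool servo_tool, never from a script. Its argument "plan" is one flat list of numbers, 7 for each row, row after row: the shift along the tool's x, y, z in m, then the turn, a rotation vector about the tool's x, y, z in rad, then the opening in per cent of the stroke, from 0 (shut) to 100 (fully open). A call has 1 to 5 rows; each row is the pose to reach, as a shift and turn from the pose commanded when the call began, along the tool's axes at that moment; what a row does not reach only later rows make up. A row lasts 1/10 s, in which the tool goes at most 50 mm and 8.59 degrees, less where a joint would pass 70% of its speed; a pose out of reach is approached as far as the arm can. A call with a gripper value outside its range is refused whole. The fingers move at their own pace and stop on an object; "squeeze" is the grip in N (left out, the last holds). Time passes only in rows, so rows that repeat a pose let the fingers close. It gives the time, the measured TCP pose, the force and the opening at its end, in the units of the state.
- arm.observe(): the state, without advancing time (a new reading comes with each control period).
- read_camera(name): name is "scene" or "side" or "wrist"; returns a dict with "img" (384x512x3 uint8, red, green, blue), "z_map" (384x512 float32, mm along the optical axis (not along the pixel's ray), 0 where there is no reading), "mtx" (3x3 intrinsics, pixels), "extrinsics" (4x4, takes a point from camera to world coordinates); the wrist camera has in their place "tool_from_camera" (4x4, takes a point from camera to tool coordinates, whose origin is the TCP and whose axes are the tool frame's). Camera axes: x right, y up, looking along -z (the intrinsics and any distortion apply to the point x, -y, -z); pixel columns grow to the right and rows downward; lengths in mm; the calibration is good to about 2 mm. A picture is of the moment at which its call begins: read the wrist's pose just before it.
- ticket.close_job(): hands the job in, once; it reports no verdict.
The state is a dict: "time_s": time; "q": joint angles; "qvel": joint speeds; "joint_torque": joint torques, N m; "position": TCP position; "eef_rot": TCP orientation; "contact_force": force on the tool from outside, world axes, zero at the start; "moment": the same for the moment, N m; "opening": finger opening in mm.
Only numpy, scipy, OpenCV 4.12 (cv2) and the standard library are available. Lean on these libraries where they do the work, as an engineer would, in place of code of your own. Each camera call takes 0.05 s, during which the arm holds its last target.

## Working session

There is one attempt and no reset: what is moved stays moved. The work goes in short steps, Python scripts to look and compute and a tool call to move; the robot and the scene stay as the last step left them, time stands still between calls to the robot, and variables do not carry over. Pictures are saved under pics/ and viewed, and the job is handed in when it is done.

Besides the shell and the picture viewer there is one more tool, called after "Call:" by a JSON object that holds its "method" and its "body". servo_tool: Moves the arm, as the interface text tells. Its arguments: {"type":"object","properties":{"plan":{"type":"array","items":{"type":"number"}},"squeeze":{"type":"number"}},"required":["plan"]}

```bash
mkdir -p pics; cat > h.py <<'E'
import numpy as np, cv2
from cell import arm, read_camera, ticket
np.set_printoptions(precision=2,suppress=True)
def snap(n,f):
    s=arm.observe(); c=read_camera(n)
    T=c.get("extrinsics")
    if T is None:
        W=np.eye(4);W[:3,:3]=np.array(s["eef_rot"]);W[:3,3]=s["position"];T=W@np.array(c["tool_from_camera"])
    c["T"]=np.array(T)
    cv2.imwrite(f"pics/{f}.png",cv2.cvtColor(c["img"],cv2.COLOR_RGB2BGR))
    np.savez(f"{f}.npz",img=c["img"],z=c["z_map"],K=c["mtx"],T=c["T"])
    return c
def load(f):
    d=np.load(f"{f}.npz"); return dict(img=d["img"],z_map=d["z"],mtx=d["K"],T=d["T"])
def cloud(c):
    z=c["z_map"];v,u=np.mgrid[:z.shape[0],:z.shape[1]]
    K=c["mtx"];P=np.stack([(u-K[0,2])/K[0,0]*z,-(v-K[1,2])/K[1,1]*z,-z],-1)
    return P@c["T"][:3,:3].T+c["T"][:3,3]
def ray(c,u,v,h):
    K=c["mtx"];d=c["T"][:3,:3]@np.array([(u-K[0,2])/K[0,0],-(v-K[1,2])/K[1,1],-1]);o=c["T"][:3,3]
    return o+d*(h-o[2])/d[2]
E
python3 - <<'E'
from h import *
s=arm.observe()
for k,v in s.items(): print(k,np.array(v))
for n in ["scene","side","wrist"]:
    c=snap(n,n+"0"); print(n,c["mtx"],c["T"],c["z_map"].min(),c["z_map"].max())
E
```

```text
time_s 0.0
q [-70.08  30.78  -0.25  88.17   0.15  61.15  -4.08]
qvel [-0.04  0.03  0.06  0.01  0.01  0.08  0.  ]
joint_torque [ -0.   -58.34   1.05 -25.91   0.01   0.01   0.  ]
position [261.12 594.55 230.39]
eef_rot [[-0.   -0.92  0.4 ]
 [-0.    0.4   0.92]
 [-1.   -0.   -0.  ]]
contact_force [-0.06  0.15  0.7 ]
moment [-0.03 -0.02  0.01]
opening 85.56412653091805
scene [[377.83   0.   253.98]
 [  0.   377.83 188.96]
 [  0.     0.     1.  ]] [[  -0.56   -0.46    0.69 1082.94]
 [   0.83   -0.29    0.48  359.74]
 [  -0.02    0.84    0.54  452.31]
 [   0.      0.      0.      1.  ]] 0.0 3999.7163
side [[384.49   0.   253.67]
 [  0.   384.49 196.95]
 [  0.     0.     1.  ]] [[ -0.99   0.07  -0.09 486.89]
 [ -0.11  -0.72   0.68 662.48]
 [ -0.02   0.69   0.72 733.32]
 [  0.     0.     0.     1.  ]] 0.0 3163.0554
wrist [[313.35   0.   254.71]
 [  0.   313.35 195.62]
 [  0.     0.     1.  ]] [[  0.4   -0.88  -0.25 197.31]
 [  0.92   0.39   0.11 623.15]
 [ -0.    -0.27   0.96 373.07]
 [  0.     0.     0.     1.  ]] 0.0 1291.3242
```

View pics/scene0.png

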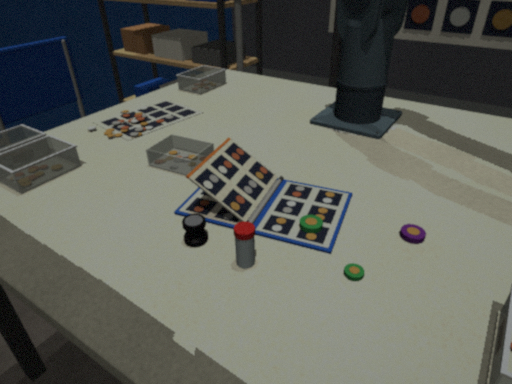

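View pics/side0.png

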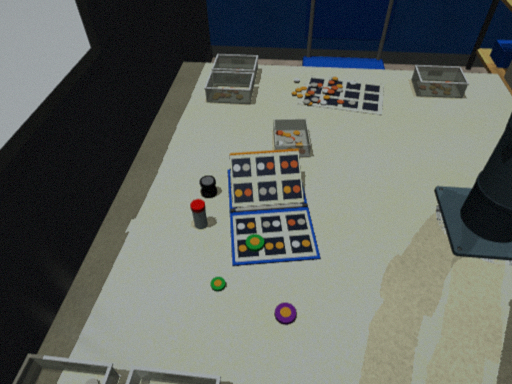

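View pics/wrist0.png

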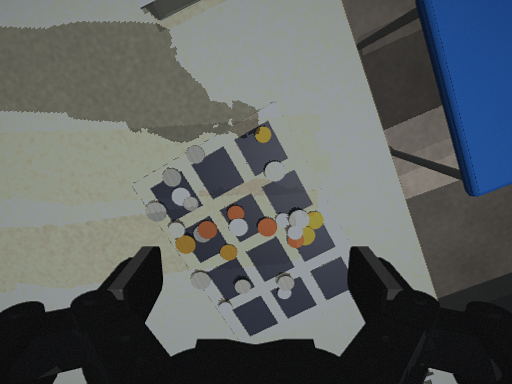

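```bash
python3 - <<'E'
from h import *
for n,pts in [("scene0",[(360,110),(140,120),(312,220),(195,225),(245,240),(353,270),(412,232),(350,185),(320,243),(180,208)]),("side0",[(490,215),(340,95),(255,240),(208,190),(199,205),(218,283),(285,313),(315,257),(234,261),(264,152)]),("wrist0",[(240,210),(150,270),(400,270)])]:
    c=load(n);P=cloud(c)
    for u,v in pts: print(n,u,v,P[v,u],ray(c,u,v,0),c["z_map"][v,u])
E
```

```text
scene0 360 110 [66.26 29.19 55.73] [-76.61 -17.27   0.  ] 1076.2786
scene0 140 120 [ 368.99 -560.39    4.29] [ 362.16 -569.19    0.  ] 1176.8318
scene0 312 220 [559.92 128.26  20.78] [534.73 117.11   0.  ] 705.8565
scene0 195 225 [712.53 -23.23  45.28] [671.32 -65.83   0.  ] 659.5364
scene0 245 240 [713.45  84.84  61.74] [655.04  41.38   0.  ] 598.2536
scene0 353 270 [631.7  238.23  11.31] [620.12 235.11  -0.  ] 608.59265
scene0 412 232 [487.57 292.04  14.85] [467.35 289.75   0.  ] 680.7041
scene0 350 185 [377.6  131.63   2.68] [373.39 130.26   0.  ] 840.252
scene0 320 243 [595.63 163.     6.77] [588.23 160.01   0.  ] 672.0561
scene0 180 208 [ 654.62 -119.62    9.69] [ 645.25 -130.11   -0.  ] 765.00275
side0 490 215 [44.78 51.19 82.15] [-10.99 -25.93   0.  ] 848.3422
side0 340 95 [ 336.95 -546.23    1.96] [ 336.54 -549.47    0.  ] 1341.9924
side0 255 240 [559.3  125.16  20.25] [561.36 109.9    0.  ] 890.2138
side0 208 190 [698.82 -20.9   24.18] [706.05 -44.2    0.  ] 1000.1782
side0 199 205 [695.58  76.6   72.88] [718.61  11.94   0.  ] 897.96454
side0 218 283 [626.41 239.98  10.08] [628.36 234.09   0.  ] 825.2763
side0 285 313 [479.57 295.57  13.4 ] [479.43 288.74  -0.  ] 771.2543
side0 315 257 [420.06 149.09   6.79] [419.43 144.29   0.  ] 870.69366
side0 234 261 [600.93 179.52   8.26] [602.23 174.02   0.  ] 865.5778
side0 264 152 [ 560.9  -107.     91.19] [ 571.41 -216.27    0.  ] 997.7891
wrist0 240 210 [301.72 557.1    7.64] [303.9  555.72  -0.  ] 384.91916
wrist0 150 270 [238.71 558.19 258.53] [332.15 411.56   0.  ] 127.71735
wrist0 400 270 [466.28 715.48  -0.87] [465.66 715.26   0.  ] 416.65256
```

```bash
python3 - <<'E'
from h import *
for n in ["scene0","side0"]:
    c=load(n);P=cloud(c);hsv=cv2.cvtColor(c["img"],cv2.COLOR_RGB2HSV)
    g=cv2.inRange(hsv,(45,120,60),(80,255,255))
    for k in cv2.findContours(g,cv2.RETR_EXTERNAL,cv2.CHAIN_APPROX_NONE)[0]:
        if cv2.contourArea(k)<30: continue
        (x,y,w,h)=cv2.boundingRect(k)
        m=np.zeros(g.shape,np.uint8);cv2.drawContours(m,[k],-1,1,-1);m=m.astype(bool)
        q=P[m];zt=np.percentile(q[:,2],75);top=q[q[:,2]>zt-4]
        kk=np.array([ray(c,*p[0],12) for p in k])
        print(n,"green",(x,y,w,h),"zt",zt,"topmean",top.mean(0),cv2.minEnclosingCircle(top[:,:2].astype(np.float32)))
    b=cv2.inRange(hsv,(105,130,60),(130,255,255)); 
    near=(P[...,0]>350)&(P[...,0]<750)&(P[...,1]>-200)&(P[...,1]<250)&(P[...,2]<15)
    b=b*near.astype(np.uint8)
    cv2.imwrite(f"pics/blue_{n}.png",b)
    k=np.argwhere(b>0);pts=np.array([ray(c,p[1],p[0],6)[:2] for p in k],np.float32)
    r=cv2.minAreaRect(pts);print(n,"blue",len(k),r,cv2.boxPoints(r))
E
```

```text
scene0 green (345, 264, 19, 15) zt 10.704147216859127 topmean [635.89 240.81  14.45] ((849.8323974609375, 296.142578125), 241.62782287597656)
scene0 green (300, 214, 23, 16) zt 20.096000647697352 topmean [566.3  129.23  21.21] ((812.7225952148438, 236.53042602539062), 296.9822082519531)
scene0 blue 787 ((541.0430908203125, 12.592071533203125), (200.1062774658203, 317.896484375), 11.299811363220215) [[ 411.78  148.85]
 [ 474.07 -162.88]
 [ 670.3  -123.67]
 [ 608.01  188.06]]
side0 green (211, 277, 15, 13) zt 10.805588438781342 topmean [626.16 242.98  14.88] ((560.3740234375, 443.4432373046875), 231.0364227294922)
side0 green (245, 234, 20, 16) zt 20.197915058672578 topmean [559.49 133.97  26.07] ((526.5253295898438, 384.5830078125), 280.7108459472656)
side0 blue 830 ((537.073974609375, 14.795562744140625), (198.67543029785156, 316.968017578125), 11.254300117492676) [[ 408.72  150.84]
 [ 470.58 -160.03]
 [ 665.43 -121.25]
 [ 603.57  189.62]]
```

```bash
python3 - <<'E'
from h import *
A=cv2.imread("pics/side0.png")[120:280,180:340];B=cv2.imread("pics/scene0.png")[125:285,160:370]
cv2.imwrite("pics/z1.png",cv2.resize(A,None,fx=3.5,fy=3.5,interpolation=2));cv2.imwrite("pics/z2.png",cv2.resize(B,None,fx=3.5,fy=3.5,interpolation=2))
E
```

```text
(no output)
```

View pics/z1.png

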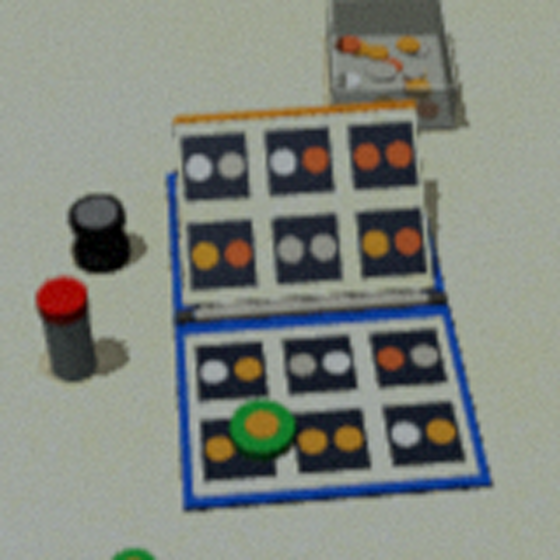

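View pics/z2.png

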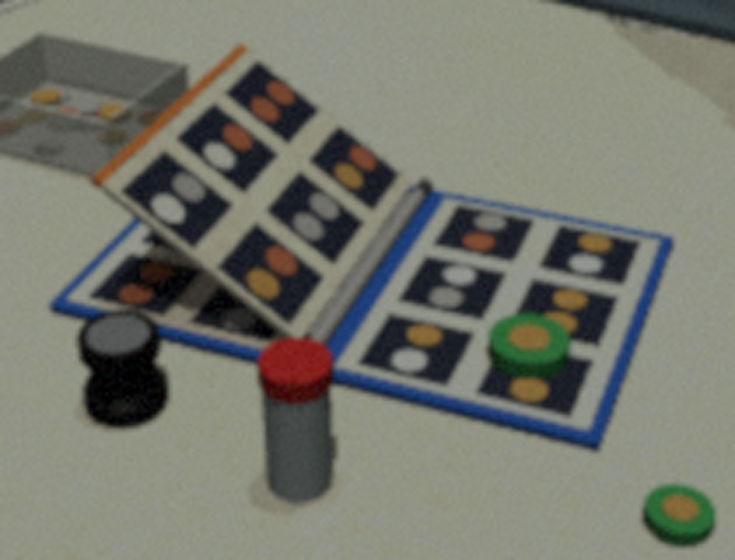

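```bash
cat >> h.py <<'E'
from scipy.spatial.transform import Rotation as Rn
AL=np.array([539.,13.7,0.]);YAW=np.radians(11.3)
EX=np.array([np.cos(YAW),np.sin(YAW),0]);EY=np.array([-np.sin(YAW),np.cos(YAW),0]);EZ=np.array([0,0,1.])
def toA(p): d=np.asarray(p)-AL; return np.stack([d@EX,d@EY,d@EZ],-1)
def toW(x,y,z): return AL+x*EX+y*EY+z*EZ
def Rt(tau):  # finger dir tilted tau deg from down toward +y_a; jaw axis +x_a
    t=np.radians(tau); d=np.sin(t)*EY-np.cos(t)*EZ; z=EX; y=np.cross(z,d)
    return np.stack([d,y,z],1)
def go(x,y,z,tau=0):
    s=arm.observe();R=np.array(s["eef_rot"]);p=np.array(s["position"])
    sh=R.T@(toW(x,y,z)-p)/1000; rv=Rn.from_matrix(R.T@Rt(tau)).as_rotvec()
    print("shift m",np.round(sh,4),"rot",np.round(rv,3),"|d|",np.round(np.linalg.norm(sh)*1000),"deg",np.degrees(np.linalg.norm(rv)).round(1))
def st():
    s=arm.observe();R=np.array(s["eef_rot"]);a=R[:,0]
    print("t",s["time_s"],"pos",np.array(s["position"]),"A",toA(s["position"]),"tilt",np.degrees(np.arctan2(a@EY,-a[2])),"tiltx",np.degrees(np.arcsin(a@EX)),"F",np.array(s["contact_force"]),"op",s["opening"],"q",np.array(s["q"]))
E
python3 - <<'E'
from h import *
for n in ["scene0","side0"]:
    c=load(n);P=cloud(c);hsv=cv2.cvtColor(c["img"],cv2.COLOR_RGB2HSV)
    g=cv2.inRange(hsv,(45,120,60),(80,255,255));g=cv2.morphologyEx(g,cv2.MORPH_CLOSE,np.ones((9,9)))
    for k in cv2.findContours(g,cv2.RETR_EXTERNAL,cv2.CHAIN_APPROX_NONE)[0]:
        if cv2.contourArea(k)<30: continue
        # coin (orange) centre at top
        m=np.zeros(g.shape,np.uint8);cv2.drawContours(m,[k],-1,255,-1)
        o=cv2.inRange(hsv,(8,60,60),(28,255,255))&m
        M=cv2.moments(o,True);u,v=M["m10"]/M["m00"],M["m01"]/M["m00"]
        w=ray(c,u,v,18);print(n,(u,v),"z18",w,toA(w),"z12",ray(c,u,v,12))
    # orange edge
    o=cv2.inRange(hsv,(8,150,80),(22,255,255)); near=(P[...,2]>60)&(P[...,2]<180)
    q=P[(o>0)&near]; a=toA(q); a=a[(abs(a[:,0])<110)&(abs(a[:,1])<180)]
    print(n,"edge",len(a),np.median(a,0),a.min(0),a.max(0))
    a=toA(P); m=(abs(a[...,0])<120)&(a[...,1]>-320)&(a[...,1]<-165)&(a[...,2]>6)&(a[...,2]<70)
    q=a[m]; print("tub",len(q),np.percentile(q,[2,50,98],axis=0))
    w=a.reshape(-1,3); lf=w[(abs(w[:,0])<80)&(w[:,1]<-15)&(w[:,1]>-150)&(w[:,2]>20)&(w[:,2]<150)]
    print("leaf theta deg",np.degrees(np.median(np.arctan2(lf[:,2]-9.5-2.5,-lf[:,1]))))
st(); go(45,60,231); go(45,60,80)
E
```

```text
scene0 (353.8478260869565, 269.54347826086956) z18 [636.86 240.82  18.  ] [140.46 203.54  18.  ] z12 [630.69 239.17  12.  ]
scene0 (310.78333333333336, 220.93333333333334) z18 [560.36 126.15  18.  ] [ 42.98 106.09  18.  ] z12 [553.14 122.93  12.  ]
scene0 edge 146 [  -8.12 -123.13   91.98] [ -83.29 -126.96   68.6 ] [ 89.69 -85.11  94.94]
tub 864 [[-116.86 -315.8     7.38]
 [ -47.   -246.61   29.19]
 [ -40.78 -199.06   47.32]]
leaf theta deg 33.28424947686484
side0 (217.2941176470588, 282.5) z18 [626.6  243.56  18.  ] [130.94 208.24  18.  ] z12 [627.77 240.05  12.  ]
side0 (254.32692307692307, 240.8653846153846) z18 [560.8  126.11  18.  ] [ 43.41 105.96  18.  ] z12 [561.42 121.61  12.  ]
side0 edge 228 [ -36.38 -119.55   89.29] [ -91.65 -127.67   65.21] [ 86.08 -84.    94.98]
tub 373 [[-118.86 -314.47    6.32]
 [ -87.11 -259.21   12.21]
 [ -43.82 -196.89   47.98]]
leaf theta deg 33.1915473749616
t 0.15 pos [261.18 594.7  230.61] A [-158.59  624.17  230.61] tilt -0.0654442933610012 tiltx -0.037482481834957636 F [0.9  0.47 0.46] op 85.25881261915761 q [-70.08  30.77  -0.25  88.16   0.15  61.15  -4.08]
shift m [ 0.   -0.49 -0.35] rot [ 0.96 -0.    0.  ] |d| 600.0 deg 55.0
shift m [ 0.15 -0.49 -0.35] rot [ 0.96 -0.    0.  ] |d| 618.0 deg 55.0
```

Call:
{"method": "servo_tool", "body": {"plan": [0,-0.035,-0.025,0.13,0,0,25,0,-0.073,-0.052,0.27,0,0,25,0,-0.11,-0.079,0.41,0,0,25,0,-0.15,-0.107,0.55,0,0,25,0,-0.19,-0.136,0.69,0,0,25]}}

```text
time_s: 0.65
position: [381.2, 392.5, 231.2]
eef_rot: [[-0.0, -0.445, 0.895], [0.0, 0.895, 0.445], [-1.0, 0.0, -0.0]]
contact_force: [1.1, 0.6, 0.3]
opening: 21.5
```

```bash
python3 - <<'E'
from h import *
st(); go(43,62,120)
E
```

```text
t 0.65 pos [381.21 392.5  231.21] A [-80.51 402.37 231.21] tilt 0.004539233033612569 tiltx -0.003444183926405821 F [1.14 0.64 0.27] op 21.532351348280812 q [-59.32  20.8   11.08 104.47  -4.78  55.18 -19.76]
shift m [ 0.11 -0.36  0.03] rot [ 0.26 -0.   -0.  ] |d| 379.0 deg 15.2
```

Call:
{"method": "servo_tool", "body": {"plan": [0,-0.045,0.004,0.06,0,0,25,0,-0.09,0.008,0.12,0,0,25,0.01,-0.135,0.012,0.18,0,0,25,0.02,-0.18,0.016,0.24,0,0,25,0.03,-0.225,0.02,0.265,0,0,25]}}

```text
time_s: 1.15
position: [500.4, 200.8, 201.0]
eef_rot: [[0.0, -0.199, 0.98], [0.0, 0.98, 0.199], [-1.0, 0.0, 0.0]]
contact_force: [0.2, 0.5, -0.2]
opening: 21.1
```

```bash
python3 - <<'E'
from h import *
st(); go(43,62,120); snap("wrist","wrist1")
E
```

```text
t 1.15 pos [500.42 200.76 201.01] A [ -1.18 191.   201.01] tilt 0.005851474313923094 tiltx 0.013596949367210604 F [ 0.2   0.53 -0.19] op 21.141095890176224 q [-41.03  22.66  18.24 107.57  -8.91  51.12  -7.01]
shift m [ 0.08 -0.13  0.04] rot [ 0.  0. -0.] |d| 159.0 deg 0.2
```

View pics/wrist1.png

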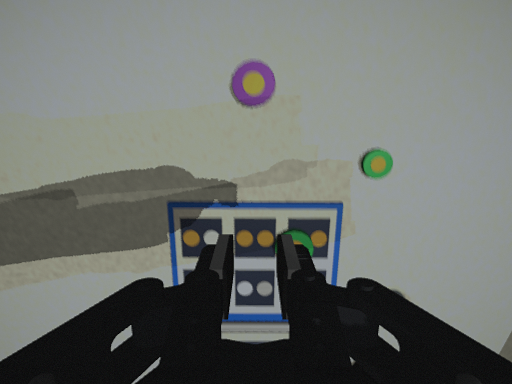

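```bash
python3 - <<'E'
from h import *
c=load("wrist1")
for u,v in [(168,203),(342,203)]: print(toA(ray(c,u,v,6)))
print(toA(ray(c,377.5,164,10)),toA(ray(c,254,83,12)))
hsv=cv2.cvtColor(c["img"],cv2.COLOR_RGB2HSV);g=cv2.inRange(hsv,(45,120,60),(80,255,255));g[:200]=0
v,u=np.nonzero(g);print(u.min(),u.max(),v.min(),v.max(),toA(ray(c,(u.max()+u[v==v.min()].mean())/2,v.min(),18)),toA(ray(c,u.max(),240,18)))
E
```

```text
[-99.25 156.25   6.  ]
[ 96.92 156.71   6.  ]
[130.5  201.92  10.  ] [ -2.47 283.68  12.  ]
275 313 230 256 [ 52.69 128.82  18.  ] [ 64.2  116.77  18.  ]
```

Call:
{"method": "servo_tool", "body": {"plan": [0.015,-0.03,0.011,0,0,0,25,0.03,-0.065,0.022,0,0,0,25,0.05,-0.1,0.034,0,0,0,25,0.07,-0.13,0.043,0,0,0,25,0.08,-0.13,0.043,0,0,0,25]}}

```text
time_s: 1.7
position: [568.9, 77.9, 119.9]
eef_rot: [[-0.0, -0.194, 0.981], [-0.004, 0.981, 0.194], [-1.0, -0.003, -0.001]]
contact_force: [0.5, 0.3, -0.7]
opening: 21.3
```

```bash
python3 - <<'E'
from h import *
st(); go(43,60,11); snap("wrist","wrist2");snap("scene","scene2")
E
```

```text
t 1.7 pos [568.9   77.89 119.85] A [ 41.9   57.09 119.85] tilt -0.19618016226678717 tiltx -0.06465756719774154 F [ 0.53  0.28 -0.72] op 21.287987262081323 q [-25.53  32.63  17.59 105.49 -13.29  43.96  10.26]
shift m [0.11 0.   0.  ] rot [-0. -0.  0.] |d| 109.0 deg 0.2
```

View pics/wrist2.png

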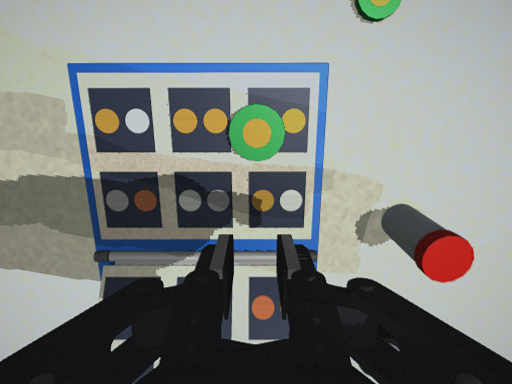

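View pics/scene2.png

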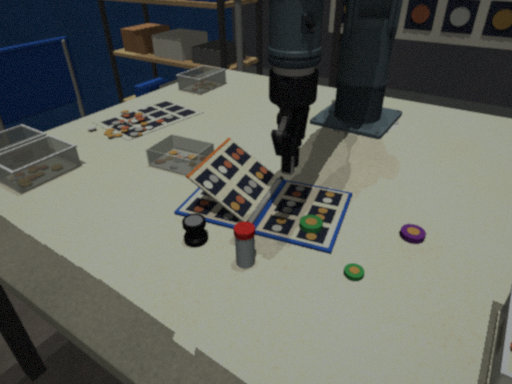

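Call:
{"method": "servo_tool", "body": {"plan": [0.03,0,0.001,0,0,0,25,0.07,0,0.001,0,0,0,25,0.1,0.002,0.001,0,0,0,25,0.108,0.002,0.001,0,0,0.003,25]}}

```text
time_s: 2.2
position: [566.0, 88.1, 11.1]
eef_rot: [[-0.005, -0.204, 0.979], [0.004, 0.979, 0.204], [-1.0, 0.005, -0.005]]
contact_force: [-0.8, -0.3, 0.8]
opening: 21.1
```

```bash
python3 - <<'E'
from h import *
st(); go(43,180,10); snap("wrist","wrist3")
E
```

```text
t 2.2 pos [565.98  88.14  11.06] A [41.05 67.71 11.06] tilt 0.26238955356260535 tiltx -0.26492449884702746 F [-0.8  -0.31  0.78] op 21.081638084353422 q [-23.    42.6   13.19 106.8  -17.09  32.78  13.08]
shift m [0.   0.11 0.  ] rot [ 0.01 -0.01 -0.01] |d| 112.0 deg 0.6
```

View pics/wrist3.png

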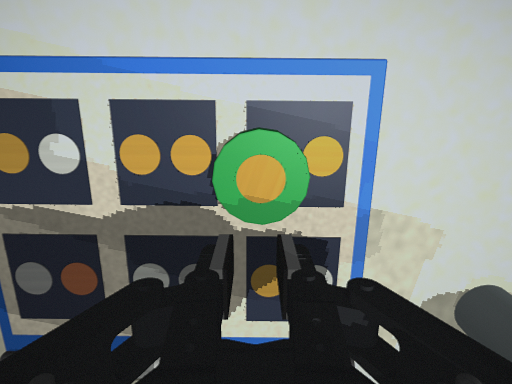

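Call:
{"method": "servo_tool", "body": {"plan": [0,0.01,0.0,0,0,0,25,0,0.02,0.0,0,0,0,25,0,0.03,0.001,0,0,0,25,0,0.04,0.001,0,0,0,25,0,0.05,0.002,0,0,0,25]}}

```text
time_s: 2.75
position: [560.6, 136.5, 14.1]
eef_rot: [[0.0, -0.201, 0.98], [0.003, 0.98, 0.201], [-1.0, 0.003, 0.001]]
contact_force: [-0.0, 0.1, 0.9]
opening: 21.4
```

```bash
python3 - <<'E'
from h import *
st(); go(43,176,10); snap("wrist","wrist4")
E
```

```text
t 2.75 pos [560.61 136.53  14.14] A [ 45.26 116.22  14.14] tilt 0.18869130640014112 tiltx 0.05332116020587179 F [-0.01  0.06  0.95] op 21.35842673754771 q [-28.27  42.5   13.78 106.49 -17.53  33.     8.43]
shift m [ 0.    0.06 -0.  ] rot [ 0.01  0.   -0.  ] |d| 60.0 deg 0.4
```

View pics/wrist4.png

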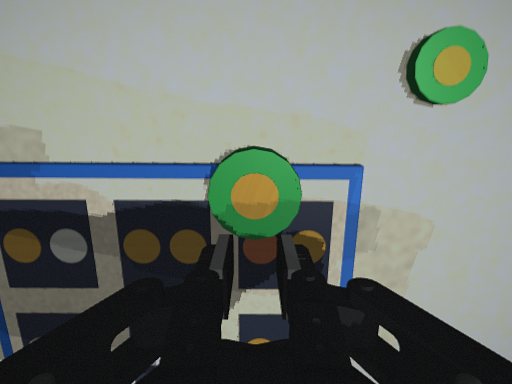

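Call:
{"method": "servo_tool", "body": {"plan": [0.003,0.008,0.0,0,0,0,25,0.004,0.018,0,0,0,0,25,0.004,0.028,0.0,0,0,0,25,0.004,0.038,0,0,0,0,25,0.004,0.048,0,0,0,0,25]}}

```text
time_s: 3.3
position: [550.6, 183.2, 9.5]
eef_rot: [[-0.001, -0.201, 0.98], [0.003, 0.98, 0.201], [-1.0, 0.003, -0.0]]
contact_force: [0.6, -0.7, -1.0]
opening: 21.1
```

```bash
python3 - <<'E'
from h import *
st(); go(43,178,10); snap("wrist","wrist5");snap("side","side5")
E
```

```text
t 3.3 pos [550.59 183.16   9.51] A [ 44.57 163.91   9.51] tilt 0.17749396192886127 tiltx -0.010396805667600728 F [ 0.65 -0.7  -0.96] op 21.080174950992916 q [-33.1   43.23  14.03 105.96 -18.1   32.96   4.13]
shift m [-0.    0.01 -0.  ] rot [ 0.01 -0.   -0.  ] |d| 14.0 deg 0.3
```

View pics/wrist5.png

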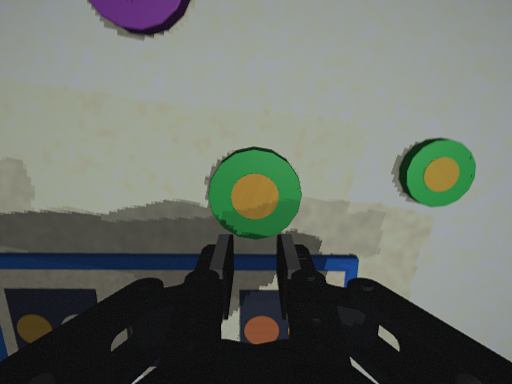

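Call:
{"method": "servo_tool", "body": {"plan": [0,0.006,0.0,0,0,0,25,0.0,0.012,0,0,0,0,25,0.0,0.017,0.0,0,0,0,25,0.0,0.017,0,0,0,0,25,0.0,0.01,0,0,0,0,25]}}

```text
time_s: 3.9
position: [548.6, 193.1, 9.6]
eef_rot: [[-0.001, -0.203, 0.979], [0.004, 0.979, 0.203], [-1.0, 0.004, 0.0]]
contact_force: [0.1, -0.1, -0.0]
opening: 21.4
```

Call:
{"method": "servo_tool", "body": {"plan": [-0.005,-0.01,0.0,0,0,0,25,-0.04,-0.02,0,0,0,0,20,-0.08,-0.03,0.0,0,0,0,10,-0.12,-0.04,0,0,0,0,0,-0.16,-0.05,0,0,0,0,0]}}

```text
time_s: 4.4
position: [559.1, 140.1, 171.4]
eef_rot: [[-0.0, -0.199, 0.98], [0.002, 0.98, 0.199], [-1.0, 0.002, -0.0]]
contact_force: [0.2, -0.0, -0.8]
opening: 0.1
```

```bash
python3 - <<'E'
from h import *
st(); snap("wrist","wrist6");snap("side","side6");snap("scene","scene6")
E
```

```text
t 4.4 pos [559.06 140.15 171.38] A [ 44.45 120.07 171.38] tilt 0.1389320676438048 tiltx -0.0009470318245264929 F [ 0.16 -0.03 -0.76] op 0.14281758640890319 q [-33.37  28.7   19.89 103.53 -12.51  49.9    3.82]
```

View pics/wrist6.png

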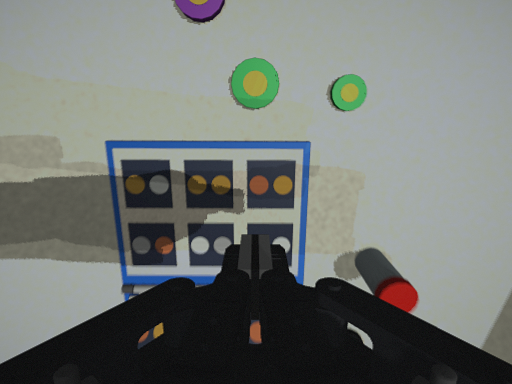

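View pics/scene6.png

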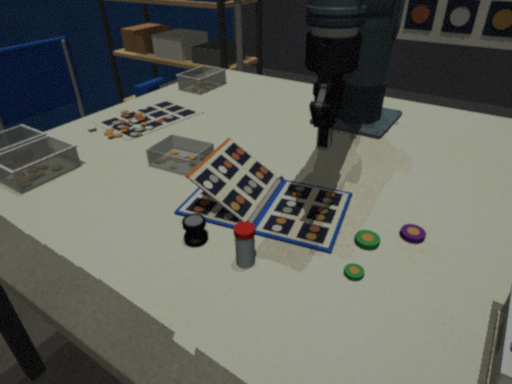

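```bash
python3 - <<'E'
from h import *
st(); 
np.set_printoptions(precision=3,suppress=True)
go(0,-173,190,0);go(0,-173,190,45)
c=load("wrist6"); P=cloud(c)
for u,v in [(240,83),(271,83),(254,66),(254,100),(285,83),(254,120)]: print(P[v,u], toA(ray(c,u,v,12)))
E
```

```text
t 4.55 pos [561.42 140.4  172.65] A [ 46.81 119.85 172.65] tilt 0.18134991798686195 tiltx 0.34430687284017614 F [-0.03  0.55  0.09] op 0.13069532359242156 q [-33.35  28.63  19.93 103.43 -12.56  49.73   3.82]
shift m [-0.019 -0.293 -0.047] rot [ 0.001  0.006 -0.003] |d| 297.0 deg 0.4
shift m [-0.019 -0.293 -0.047] rot [0.004 0.005 0.782] |d| 297.0 deg 44.8
[527.637 226.571  13.603] [ 30.497 211.085  12.   ]
[555.232 232.351  10.62 ] [ 58.695 211.134  12.   ]
[537.198 243.266  12.23 ] [ 43.215 225.496  12.   ]
[542.948 214.668  12.682] [ 43.249 196.313  12.   ]
[568.53  235.767   0.47 ] [ 71.428 211.155  12.   ]
[546.537 196.631  -0.292] [ 43.269 178.368  12.   ]
```

Call:
{"method": "servo_tool", "body": {"plan": [-0.015,-0.04,-0.009,0,0,0.08,0,-0.025,-0.08,-0.018,0,0,0.18,0,-0.03,-0.12,-0.026,0,0,0.28,0,-0.03,-0.16,-0.034,0,0,0.4,0,-0.03,-0.2,-0.041,0,0,0.52,0]}}

```text
time_s: 5.05
position: [558.6, -63.7, 199.1]
eef_rot: [[-0.099, -0.174, 0.98], [0.494, 0.846, 0.2], [-0.864, 0.504, 0.002]]
contact_force: [0.7, -0.2, -1.2]
opening: -0.3
```

```bash
python3 - <<'E'
from h import *
st(); 
np.set_printoptions(precision=3,suppress=True)
go(0,-173,150,45)
E
```

```text
t 5.05 pos [558.61 -63.68 199.14] A [  4.07 -79.72 199.14] tilt 30.271292431233128 tiltx 0.008823804464737604 F [ 0.7  -0.15 -1.21] op -0.3391897999520648 q [  8.01  34.67  13.07  94.79 -34.79  72.3   48.54]
shift m [-0.005 -0.105 -0.005] rot [ 0.005 -0.     0.257] |d| 106.0 deg 14.7
```

Call:
{"method": "servo_tool", "body": {"plan": [-0.01,-0.035,-0.002,0,0,0.1,0,-0.01,-0.07,-0.004,0,0,0.2,0,-0.005,-0.105,-0.005,0,0,0.26,0,-0.005,-0.105,-0.005,0,0,0.26,0]}}

```text
time_s: 5.45
position: [568.2, -160.4, 142.3]
eef_rot: [[-0.144, -0.127, 0.981], [0.693, 0.695, 0.192], [-0.706, 0.708, -0.012]]
contact_force: [-0.5, 0.5, -0.2]
opening: 0.1
```

```bash
python3 - <<'E'
from h import *
st(); 
np.set_printoptions(precision=3,suppress=True)
go(0,-173,103,45);go(0,-132.6,62.6,45); snap("scene","scene7");snap("wrist","wrist7")
E
```

```text
t 5.45 pos [ 568.2  -160.39  142.3 ] A [  -5.48 -176.44  142.3 ] tilt 45.072032134640004 tiltx -0.32041986602252726 F [-0.52  0.49 -0.23] op 0.06914636538911088 q [ 22.25  51.16  11.25  80.26 -39.45  87.03  58.67]
shift m [ 0.03  -0.025  0.006] rot [-0.012 -0.006 -0.001] |d| 40.0 deg 0.8
shift m [ 0.087 -0.025  0.006] rot [-0.012 -0.006 -0.001] |d| 91.0 deg 0.8
```

View pics/scene7.png

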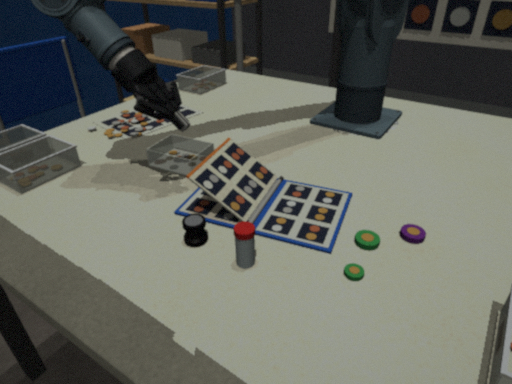

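View pics/wrist7.png

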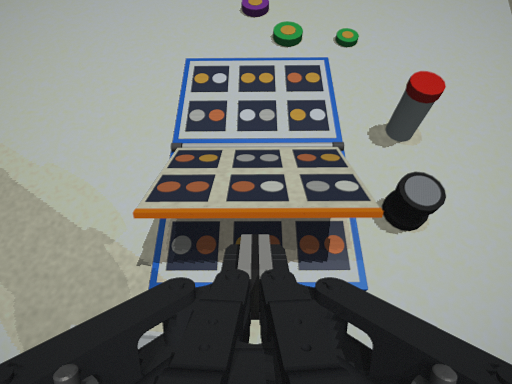

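Call:
{"method": "servo_tool", "body": {"plan": [0.015,-0.025,0.006,0,0,0,0,0.03,-0.025,0.006,0,0,0,0,0.05,-0.025,0.006,0,0,0,0,0.07,-0.025,0.006,0,0,0,0,0.087,-0.025,0.006,0,0,0,0]}}

```text
time_s: 6.05
position: [573.0, -119.8, 73.7]
eef_rot: [[-0.131, -0.146, 0.981], [0.678, 0.709, 0.196], [-0.723, 0.69, 0.006]]
contact_force: [7.0, -62.0, 34.9]
opening: -0.1
```

```bash
cat >> h.py <<'E'
def leafgo(ths,taus,over=0,r=135):
    s=arm.observe();R=np.array(s["eef_rot"]);p=np.array(s["position"])
    for th,tau in zip(ths,taus):
        a=np.radians(th);b=np.radians(tau)
        u=np.array([-np.cos(a),np.sin(a)]);t=np.array([np.sin(a),np.cos(a)])
        n=np.array([np.cos(b),np.sin(b)]); front=np.sin(a+b)
        off=-2.5-11*abs(front)
        rr=r-11*(n@u)
        if front<0: rr=r+11*(n@u)
        y,z=np.array([0,9.5])+rr*u+(off+over)*t
        sh=R.T@(toW(0,y,z)-p)/1000; rv=Rn.from_matrix(R.T@Rt(tau)).as_rotvec()
        print(th,tau,"y,z",np.round([y,z],1),"row",np.round(np.r_[sh,rv],3))
E
python3 - <<'E'
from h import *
st(); 
np.set_printoptions(precision=3,suppress=True)
leafgo([33,37,41,46,51,56],[45]*6); snap("side","side8")
E
```

```text
t 6.05 pos [ 572.96 -119.85   73.67] A [   7.13 -137.61   73.67] tilt 43.66131074043655 tiltx 0.24672443144296 F [  7.01 -61.95  34.92] op -0.08850813332474833 q [ 19.65  54.2    9.72  84.47 -41.63  78.12  61.43]
33 45 y,z [-122.4   73.2] row [ 0.011  0.011 -0.007  0.004  0.004  0.023]
37 45 y,z [-117.1   81. ] row [ 0.009  0.02  -0.007  0.004  0.004  0.023]
41 45 y,z [-111.3   88.4] row [ 0.007  0.029 -0.007  0.004  0.004  0.023]
46 45 y,z [-103.4   97.1] row [ 0.007  0.041 -0.007  0.004  0.004  0.023]
51 45 y,z [-94.7 105.1] row [ 0.007  0.053 -0.007  0.004  0.004  0.023]
56 45 y,z [-85.3 112.2] row [ 0.008  0.064 -0.007  0.004  0.004  0.023]
```

View pics/side8.png

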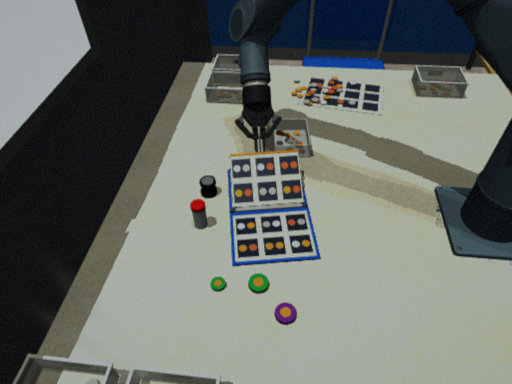

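Call:
{"method": "servo_tool", "body": {"plan": [-0.02,-0.003,-0.002,0,0,0,0,-0.035,-0.005,-0.007,0,0,0,0,-0.035,-0.005,-0.007,0,0,0,0,-0.035,-0.005,-0.007,0,0,0,0]}}

```text
time_s: 6.5
position: [568.7, -137.9, 93.2]
eef_rot: [[-0.142, -0.143, 0.979], [0.692, 0.693, 0.202], [-0.708, 0.706, 0.001]]
contact_force: [0.1, 0.4, 0.5]
opening: 0.1
```

```bash
python3 - <<'E'
from h import *
st(); 
for n in ["side","scene","wrist"]:
    c=snap(n,n+"9");P=cloud(c);hsv=cv2.cvtColor(c["img"],cv2.COLOR_RGB2HSV)
    o=cv2.inRange(hsv,(8,150,80),(22,255,255)); a=toA(P)
    m=(o>0)&(abs(a[...,0])<100)&(a[...,1]<-80)&(a[...,1]>-150)&(a[...,2]>60)&(a[...,2]<120)
    q=a[m];print(n,len(q),np.median(q,0),np.percentile(q,[10,90],axis=0))
    c["l"]=1
c=load("wrist9");cv2.imwrite("pics/w9.png",cv2.resize(cv2.imread("pics/wrist9.png"),(800,600)))
E
```

```text
t 6.5 pos [ 568.73 -137.87   93.24] A [  -0.55 -154.45   93.24] tilt 44.91616846569336 tiltx -0.21122572527740405 F [0.14 0.37 0.55] op 0.05810687650898466 q [ 21.22  53.87  10.06  82.58 -40.64  81.86  61.21]
side 243 [ -26.56 -126.46   82.73] [[ -77.02 -130.96   64.24]
 [  44.48  -91.38   85.63]]
scene 127 [   0.55 -128.5    84.48] [[ -57.97 -130.21   66.18]
 [  79.07  -95.06   85.75]]
wrist 5027 [ -14.36 -130.24   83.12] [[ -76.28 -132.7    66.79]
 [  66.14  -95.91   84.9 ]]
```

View pics/w9.png

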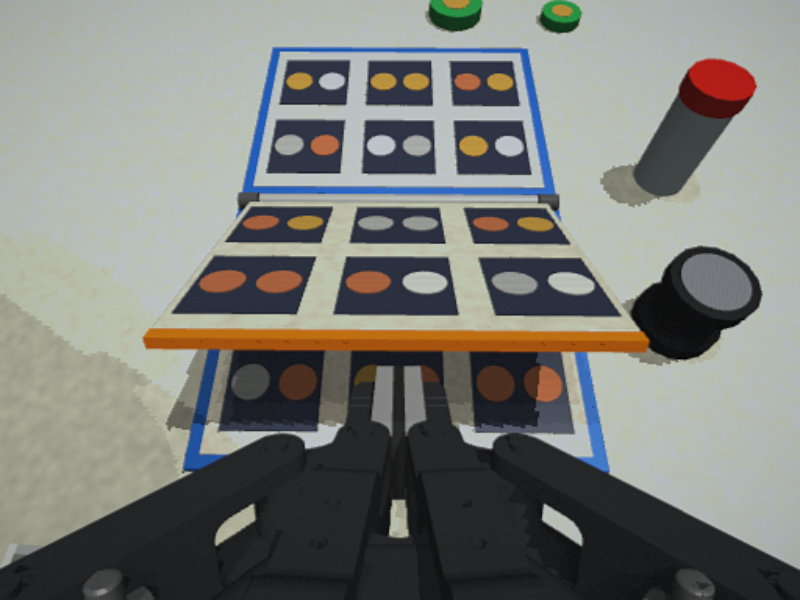

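View pics/scene9.png

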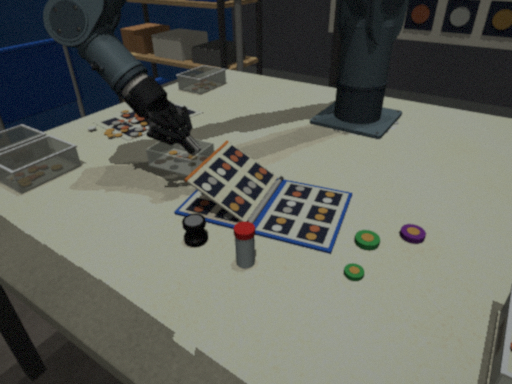

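Call:
{"method": "servo_tool", "body": {"plan": [-0.005,-0.01,0,0,0,0,0,-0.005,-0.019,0,0,0,0,0,-0.005,-0.019,0,0,0,0,0,-0.005,-0.019,0,0,0,0,0]}}

```text
time_s: 7.05
position: [572.0, -156.3, 82.3]
eef_rot: [[-0.142, -0.141, 0.98], [0.691, 0.694, 0.2], [-0.708, 0.706, -0.001]]
contact_force: [0.4, -0.2, 0.9]
opening: 0.3
```

```bash
python3 - <<'E'
from h import *
st(); 
np.set_printoptions(precision=3,suppress=True)
go(0,-138,53,45)
E
```

```text
t 7.05 pos [ 571.95 -156.31   82.25] A [  -1.   -173.17   82.25] tilt 44.891467703622105 tiltx -0.2011975538208451 F [ 0.41 -0.18  0.92] op 0.3047479995892386 q [ 22.33  55.79  10.39  80.24 -40.32  82.73  61.69]
shift m [0.045 0.004 0.001] rot [ 0.002 -0.004  0.002] |d| 46.0 deg 0.3
```

Call:
{"method": "servo_tool", "body": {"plan": [0.01,0,0.001,0,0,0,0,0.02,0,0.001,0,0,0,0,0.03,0,0.001,0,0,0,0]}}

```text
time_s: 7.35
position: [568.7, -133.7, 61.0]
eef_rot: [[-0.142, -0.143, 0.98], [0.691, 0.694, 0.201], [-0.708, 0.706, -0.0]]
contact_force: [0.2, 0.8, -0.7]
opening: 0.1
```

```bash
python3 - <<'E'
from h import *
st(); 
np.set_printoptions(precision=3,suppress=True)
go(0,-138,53,45)
snap("wrist","wrist10")
E
```

```text
t 7.35 pos [ 568.65 -133.68   60.96] A [   0.2  -150.34   60.96] tilt 44.90885800507734 tiltx -0.2322877569349999 F [ 0.18  0.79 -0.69] op 0.11315625857836237 q [ 21.17  56.39   9.6   82.67 -41.23  79.57  62.45]
shift m [ 0.014  0.003 -0.   ] rot [ 0.004 -0.004  0.002] |d| 15.0 deg 0.3
```

View pics/wrist10.png

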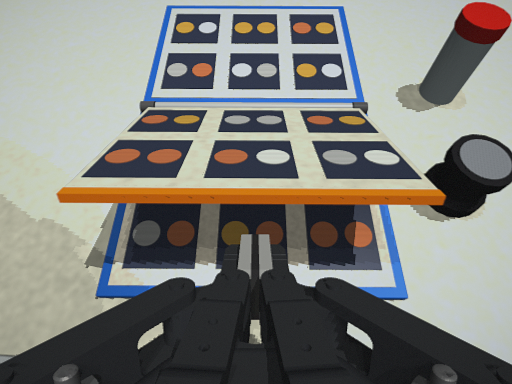

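Call:
{"method": "servo_tool", "body": {"plan": [0.008,0,0,0,0,0,0,0.016,0,0,0,0,0,0,0.02,0,0,0,0,0,0]}}

```text
time_s: 7.7
position: [565.8, -120.4, 46.9]
eef_rot: [[-0.142, -0.142, 0.98], [0.691, 0.694, 0.201], [-0.708, 0.706, -0.0]]
contact_force: [-0.1, 0.2, 0.4]
opening: 0.3
```

```bash
python3 - <<'E'
from h import *
st(); 
snap("wrist","wrist11")
E
```

```text
t 7.7 pos [ 565.78 -120.38   46.93] A [  -0.02 -136.73   46.93] tilt 44.90187916850759 tiltx -0.23113093672873292 F [-0.05  0.21  0.4 ] op 0.30040723878253556 q [ 20.52  56.89   9.11  84.13 -41.85  77.57  62.99]
```

View pics/wrist11.png

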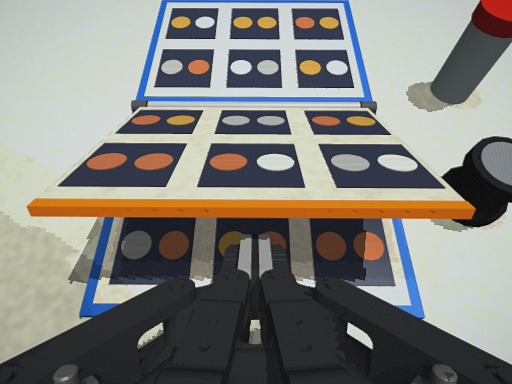

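Call:
{"method": "servo_tool", "body": {"plan": [0,0.005,0,0,0,0,0,0,0.01,0,0,0,0,0,0,0.015,0,0,0,0,0,0,0.02,0,0,0,0,0]}}

```text
time_s: 8.15
position: [563.6, -108.0, 62.0]
eef_rot: [[-0.14, -0.143, 0.98], [0.69, 0.696, 0.2], [-0.71, 0.704, 0.001]]
contact_force: [1.1, -3.4, 0.5]
opening: 0.3
```

```bash
python3 - <<'E'
from h import *
st(); 
snap("wrist","wrist12")
E
```

```text
t 8.15 pos [ 563.59 -108.     62.04] A [   0.26 -124.16   62.04] tilt 44.752655841973976 tiltx -0.13690403809886809 F [ 1.1  -3.4   0.51] op 0.2831749131702692 q [ 19.66  54.84   9.    85.94 -42.05  77.22  62.3 ]
```

View pics/wrist12.png

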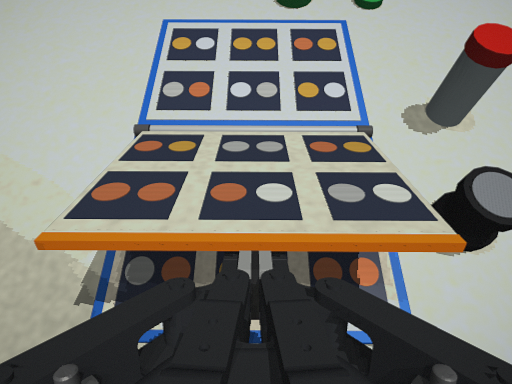

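```bash
python3 - <<'E'
from h import *
np.set_printoptions(precision=3,suppress=True)
leafgo([30,33,37,42,47,52,57],[45]*7,0,133)
E
```

```text
30 45 y,z [-124.2   66.1] row [-0.003  0.002 -0.     0.004 -0.003  0.004]
33 45 y,z [-120.7   72.1] row [-0.005  0.009 -0.     0.004 -0.003  0.004]
37 45 y,z [-115.5   79.8] row [-0.006  0.018 -0.     0.004 -0.003  0.004]
42 45 y,z [-108.3   88.9] row [-0.008  0.029 -0.     0.004 -0.003  0.004]
47 45 y,z [-100.3   97.3] row [-0.008  0.041 -0.     0.004 -0.003  0.004]
52 45 y,z [-91.6 105. ] row [-0.008  0.053 -0.     0.004 -0.003  0.004]
57 45 y,z [-82.3 111.9] row [-0.006  0.064 -0.     0.004 -0.003  0.004]
```

Call:
{"method": "servo_tool", "body": {"plan": [-0.004,0.006,0,0,0,0,0,-0.006,0.015,0,0,0,0,0,-0.007,0.025,0,0,0,0,0,-0.008,0.034,0,0,0,0,0,-0.008,0.041,0,0,0,0,0]}}

```text
time_s: 8.7
position: [558.5, -83.8, 97.0]
eef_rot: [[-0.141, -0.143, 0.98], [0.691, 0.694, 0.201], [-0.709, 0.705, 0.0]]
contact_force: [-0.3, -1.7, 0.1]
opening: 0.1
```

```bash
python3 - <<'E'
from h import *
np.set_printoptions(precision=3,suppress=True)
st();leafgo([47,53,59,65,71,77],[45]*6,0,133)
snap("wrist","wrist13")
E
```

```text
t 8.7 pos [558.521 -83.815  97.049] A [  0.035 -99.45   97.049] tilt 44.85404873482557 tiltx -0.19276788323254718 F [-0.306 -1.651  0.087] op 0.07942747746636374 q [ 18.001  50.671   8.807  88.914 -42.243  77.509  60.469]
47 45 y,z [-100.3   97.3] row [-0.001 -0.    -0.     0.004 -0.003  0.003]
53 45 y,z [-89.8 106.4] row [ 0.     0.013  0.     0.004 -0.003  0.003]
59 45 y,z [-78.4 114.4] row [ 0.003  0.027  0.     0.004 -0.003  0.003]
65 45 y,z [-66.3 121.2] row [ 0.006  0.041  0.     0.004 -0.003  0.003]
71 45 y,z [-53.4 126.7] row [ 0.011  0.054  0.     0.004 -0.003  0.003]
77 45 y,z [-40.1 130.8] row [ 0.018  0.066  0.     0.004 -0.003  0.003]
```

View pics/wrist13.png

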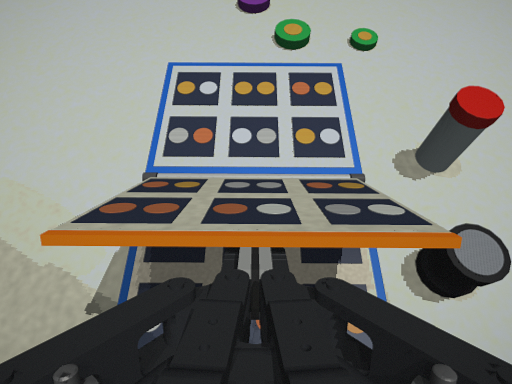

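Leaf is following (forces about 2 N). I keep following the arc.

Call:
{"method": "servo_tool", "body": {"plan": [0,0.013,0,0,0,0,0,0.003,0.027,0,0,0,0,0,0.006,0.041,0,0,0,0,0,0.011,0.054,0,0,0,0,0,0.018,0.066,0,0,0,0,0]}}

```text
time_s: 9.25
position: [546.6, -24.8, 130.8]
eef_rot: [[-0.141, -0.143, 0.98], [0.691, 0.694, 0.201], [-0.709, 0.706, 0.001]]
contact_force: [-0.2, -1.3, 0.2]
opening: -0.3
```

```bash
python3 - <<'E'
from h import *
np.set_printoptions(precision=3,suppress=True)
st();leafgo([83,90,97,104,111],[45,42,39,36,33],0,130)
snap("wrist","wrist14");snap("scene","scene14")
E
```

```text
t 9.25 pos [546.587 -24.843 130.849] A [ -0.112 -39.282 130.849] tilt 44.87052509831389 tiltx -0.172721028676258 F [-0.227 -1.342  0.202] op -0.25837364255750295 q [ 14.133  44.963   7.665  94.966 -43.758  75.018  57.717]
83 45 y,z [-26.1 130.4] row [ 0.01   0.009  0.     0.004 -0.003  0.002]
90 42 y,z [-10.7 132.1] row [ 0.019  0.021  0.     0.004 -0.003 -0.05 ]
97 39 y,z [  4.8 131.9] row [ 0.03   0.032  0.     0.004 -0.003 -0.102]
104 36 y,z [ 20.1 129.8] row [ 0.043  0.041  0.     0.004 -0.003 -0.155]
111 33 y,z [ 35.  125.8] row [ 0.056  0.049  0.     0.005 -0.003 -0.207]
```

View pics/wrist14.png

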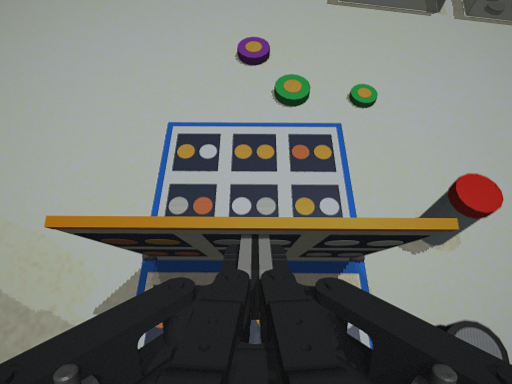

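View pics/scene14.png

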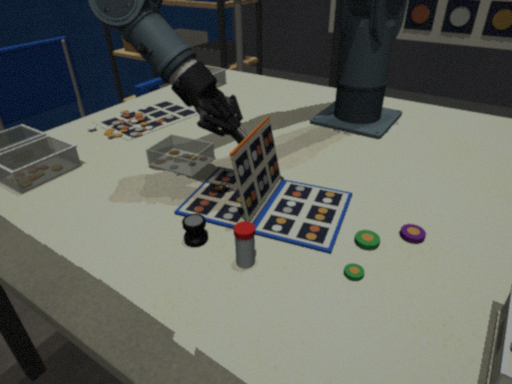

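Call:
{"method": "servo_tool", "body": {"plan": [0.01,0.009,0,0,0,0,0,0.019,0.021,0,0,0,-0.05,0,0.03,0.032,0,0,0,-0.1,0,0.043,0.041,0,0,0,-0.155,0,0.056,0.049,0,0,0,-0.207,0]}}

```text
time_s: 9.85
position: [531.5, 47.2, 124.6]
eef_rot: [[-0.108, -0.168, 0.98], [0.532, 0.823, 0.2], [-0.84, 0.543, 0.0]]
contact_force: [0.5, -0.1, -0.3]
opening: -0.2
```

```bash
python3 - <<'E'
from h import *
np.set_printoptions(precision=3,suppress=True)
st();leafgo([118,125,132,138,144],[29,25,21,17,13],0,128)
snap("wrist","wrist15")
E
```

```text
t 9.85 pos [531.477  47.248 124.561] A [ -0.804  34.372 124.561] tilt 32.87690682534857 tiltx -0.11800115530324326 F [ 0.529 -0.122 -0.337] op -0.23117426908170385 q [  2.169  36.887   8.67  104.853 -42.168  60.09   49.904]
118 29 y,z [ 48.3 118.4] row [ 0.013  0.008  0.001  0.004 -0.002 -0.068]
125 25 y,z [ 61.4 111.1] row [ 0.026  0.015  0.001  0.004 -0.002 -0.137]
132 21 y,z [ 73.5 102.4] row [ 0.04   0.021  0.001  0.004 -0.002 -0.207]
138 17 y,z [82.9 93.8] row [ 0.052  0.024  0.001  0.004 -0.002 -0.277]
144 13 y,z [91.4 84.3] row [ 0.065  0.026  0.001  0.004 -0.001 -0.347]
```

View pics/wrist15.png

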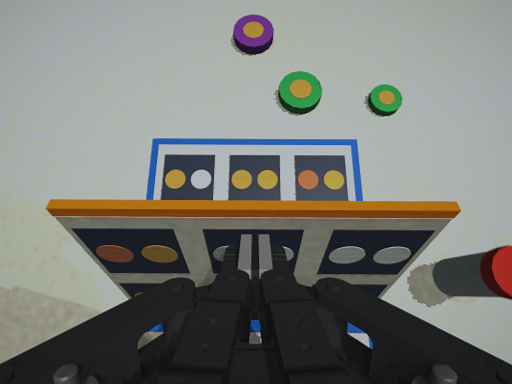

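Call:
{"method": "servo_tool", "body": {"plan": [0.013,0.008,0.001,0,0,-0.068,0,0.026,0.015,0.001,0,0,-0.137,0,0.04,0.021,0.001,0,0,-0.207,0,0.052,0.024,0.001,0,0,-0.277,0,0.065,0.026,0.001,0,0,-0.347,0]}}

```text
time_s: 10.4
position: [521.2, 103.1, 84.2]
eef_rot: [[-0.045, -0.195, 0.98], [0.221, 0.955, 0.2], [-0.974, 0.225, 0.0]]
contact_force: [0.7, -1.5, -0.2]
opening: 0.1
```

```bash
python3 - <<'E'
from h import *
np.set_printoptions(precision=3,suppress=True)
st();leafgo([150,156,162,167,171],[10,7,4,2,0],0,126)
snap("wrist","wrist16")
E
```

```text
t 10.4 pos [521.156 103.095  84.247] A [ 0.018 91.159 84.247] tilt 13.015717499558399 tiltx -0.0379475036536827 F [ 0.714 -1.531 -0.175] op 0.12877184116897952 q [-19.022  33.569  14.422 111.92  -32.718  41.274  30.663]
150 10 y,z [97.  72.8] row [ 0.013  0.003  0.     0.004 -0.001 -0.053]
156 7 y,z [103.2  61.7] row [ 0.025  0.007  0.     0.004 -0.    -0.105]
162 4 y,z [108.1  50. ] row [ 0.037  0.009  0.     0.004 -0.    -0.157]
167 2 y,z [111.2  39.9] row [ 0.048  0.01   0.     0.004 -0.    -0.192]
171 0 y,z [113.1  31.7] row [ 0.056  0.009  0.     0.004 -0.    -0.227]
```

View pics/wrist16.png

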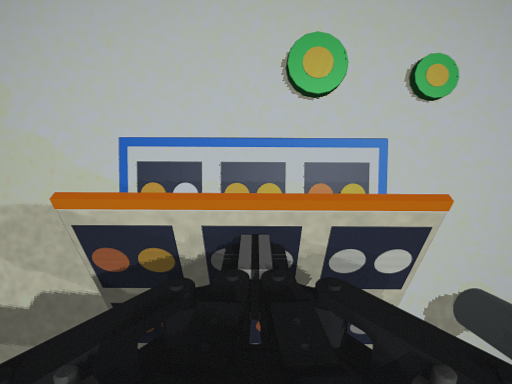

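Call:
{"method": "servo_tool", "body": {"plan": [0.013,0.003,0,0,0,-0.053,0,0.025,0.007,0,0,0,-0.105,0,0.037,0.009,0,0,0,-0.157,0,0.048,0.01,0,0,0,-0.192,0,0.056,0.009,0,0,0,-0.227,0]}}

```text
time_s: 10.95
position: [516.3, 123.9, 31.2]
eef_rot: [[-0.002, -0.201, 0.98], [0.002, 0.98, 0.201], [-1.0, 0.002, -0.002]]
contact_force: [0.1, -0.6, -0.2]
opening: 0.1
```

```bash
python3 - <<'E'
from h import *
np.set_printoptions(precision=3,suppress=True)
st();go(0,118,12)
snap("wrist","wrist17")
E
```

```text
t 10.95 pos [516.307 123.939  31.166] A [ -0.652 112.549  31.166] tilt 0.11485803371382303 tiltx -0.11386363517234863 F [ 0.133 -0.592 -0.19 ] op 0.06192915191579987 q [-34.758  39.077  21.505 113.52  -25.961  32.195  16.251]
shift m [0.019 0.005 0.001] rot [ 0.005 -0.002 -0.002] |d| 20.0 deg 0.3
```

View pics/wrist17.png

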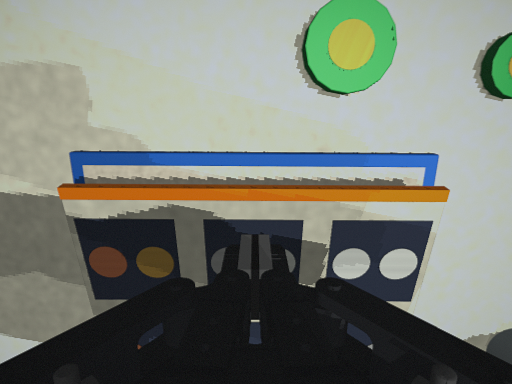

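Call:
{"method": "servo_tool", "body": {"plan": [0.004,0.002,0,0,0,0,0,0.008,0.004,0,0,0,0,0,0.012,0.005,0,0,0,0,0,0.015,0.005,0,0,0,0,0,0.017,0.005,0,0,0,0,0]}}

```text
time_s: 11.5
position: [516.1, 128.4, 14.9]
eef_rot: [[-0.0, -0.2, 0.98], [0.002, 0.98, 0.2], [-1.0, 0.002, 0.0]]
contact_force: [-0.7, -0.5, -0.1]
opening: -0.4
```

Call:
{"method": "servo_tool", "body": {"plan": [0.001,0,0,0,0,0,0,0.002,0,0,0,0,0,0]}}

```text
time_s: 11.7
position: [516.0, 128.5, 13.0]
eef_rot: [[-0.0, -0.2, 0.98], [0.002, 0.98, 0.2], [-1.0, 0.002, 0.0]]
contact_force: [0.1, 0.4, 0.7]
opening: 0.0
```

```bash
python3 - <<'E'
from h import *
np.set_printoptions(precision=3,suppress=True)
st();snap("side","side18")
E
```

```text
t 11.7 pos [515.97  128.532  12.996] A [ -0.082 117.119  12.996] tilt 0.11575391846379171 tiltx 0.003946776424472836 F [0.142 0.439 0.704] op 0.04677760360349287 q [-34.261  40.902  20.195 113.497 -26.988  30.156  16.593]
```

Force still low; press by single millimetres.

Call:
{"method": "servo_tool", "body": {"plan": [0.001,0,0,0,0,0,0,0.001,0,0,0,0,0,0]}}

```text
time_s: 11.95
position: [516.0, 128.8, 12.1]
eef_rot: [[-0.0, -0.201, 0.98], [0.002, 0.98, 0.201], [-1.0, 0.002, 0.0]]
contact_force: [-0.0, -0.2, 1.0]
opening: 0.1
```

Call:
{"method": "servo_tool", "body": {"plan": [0.001,0,0,0,0,0,0,0.001,0,0,0,0,0,0]}}

```text
time_s: 12.15
position: [516.0, 128.8, 11.9]
eef_rot: [[-0.0, -0.2, 0.98], [0.003, 0.98, 0.2], [-1.0, 0.003, 0.0]]
contact_force: [-3.4, -1.4, 13.4]
opening: 0.2
```

Call:
{"method": "servo_tool", "body": {"plan": [-0.005,0,0,0,0,0,0,-0.03,0,0,0,0,0,0,-0.07,0,0,0,0,0,0,-0.11,0,0,0,0,0,0,-0.15,0,0,0,0,0,0]}}

```text
time_s: 12.65
position: [515.6, 128.4, 162.5]
eef_rot: [[-0.001, -0.201, 0.98], [0.002, 0.98, 0.201], [-1.0, 0.002, -0.0]]
contact_force: [0.5, 1.2, -0.1]
opening: 0.1
```

Call:
{"method": "servo_tool", "body": {"plan": [-0.02,-0.03,-0.02,0,0,0,0,-0.04,-0.06,-0.04,0,0,0,0,-0.05,-0.08,-0.05,0,0,0,0,-0.05,-0.08,-0.05,0,0,0,0]}}

```text
time_s: 13.05
position: [483.1, 36.9, 212.1]
eef_rot: [[0.002, -0.196, 0.981], [0.002, 0.981, 0.196], [-1.0, 0.002, 0.002]]
contact_force: [0.5, -0.0, 0.7]
opening: 0.2
```

```bash
python3 - <<'E'
from h import *
st()
for n in ["side","scene","wrist"]:
    c=snap(n,n+"20");a=toA(cloud(c))
    def med(x0,x1,y0,y1):
        m=(a[...,0]>x0)&(a[...,0]<x1)&(a[...,1]>y0)&(a[...,1]<y1)&(a[...,2]<60);return m.sum(),np.median(a[m][:,2]) if m.sum() else None
    print(n,"leaf inner",med(-80,80,20,50),"mid",med(-80,80,70,100),"outer",med(-80,80,125,145),"table",med(-80,0,180,240),"rightpage",med(-80,80,-120,-30))
    hsv=cv2.cvtColor(c["img"],cv2.COLOR_RGB2HSV)
    o=cv2.inRange(hsv,(8,150,80),(22,255,255));m=(o>0)&(abs(a[...,0])<95)&(a[...,1]>140)&(a[...,1]<165)
    print("edge",m.sum(),np.median(a[m],0) if m.sum() else "")
E
```

```text
t 13.05 pos [483.14  36.92 212.11] A [-50.23  33.72 212.11] tilt 0.11513069713458877 tiltx 0.1244339732231957 F [ 0.5  -0.02  0.7 ] op 0.16484348895909545 q [-37.81  17.93  34.07 115.31 -13.12  50.32  14.69]
side leaf inner (np.int64(605), np.float64(13.651401556771475)) mid (np.int64(661), np.float64(13.341927812579456)) outer (np.int64(511), np.float64(13.167555483422234)) table (np.int64(882), np.float64(1.1481293122632223)) rightpage (np.int64(1430), np.float64(8.17611887138031))
edge 206 [ -1.21 146.66  12.21]
scene leaf inner (np.int64(674), np.float64(14.138449719859551)) mid (np.int64(711), np.float64(13.834993315809186)) outer (np.int64(514), np.float64(13.694120897625396)) table (np.int64(748), np.float64(1.6290410047055843)) rightpage (np.int64(1769), np.float64(8.560367241705762))
edge 119 [ 15.82 145.5   13.5 ]
wrist leaf inner (np.int64(3767), np.float64(12.324001233201727)) mid (np.int64(4243), np.float64(12.059137861213514)) outer (np.int64(3262), np.float64(12.039421719589654)) table (np.int64(2647), np.float64(0.011660455065907627)) rightpage (np.int64(4584), np.float64(6.520897317128544))
edge 220 [-73.26 145.71  11.99]
```

View pics/scene20.png

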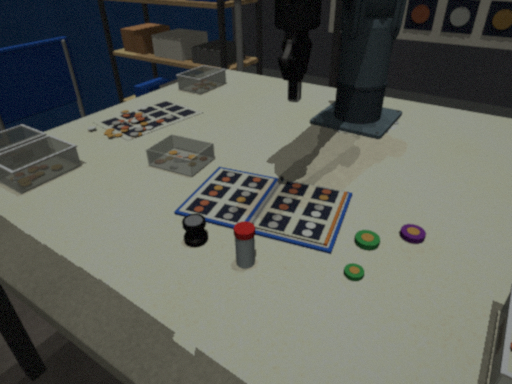

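View pics/side20.png

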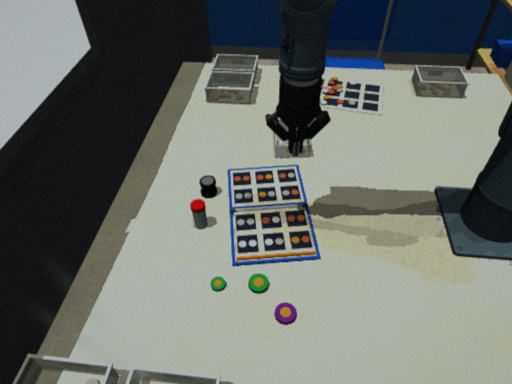

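View pics/wrist20.png

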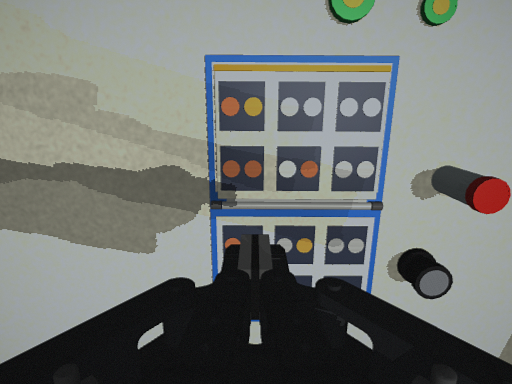

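```bash
python3 - <<'E'
from h import *
A=cv2.imread("pics/scene0.png");B=cv2.imread("pics/scene20.png")
for nm,(u0,u1,v0,v1) in dict(tub=(140,192,130,180),loupe=(175,215,230,250),tube=(228,262,218,272)).items():
    d=cv2.absdiff(A[v0:v1,u0:u1],B[v0:v1,u0:u1]).max(2);print(nm,d.mean(),np.percentile(d,99))
ticket.close_job()
E
```

```text
tub 3.5719230769230768 34.0
loupe 4.6025 16.0
tube 9.057734204793029 110.65000000000009
the job is handed in; nothing more can be done
```

```bash
python3 - <<'E'
from h import *
for n in ["scene","side"]:
  for k in ["0","20"]:
    h=cv2.cvtColor(load(n+k)["img"],cv2.COLOR_RGB2HSV);m=cv2.inRange(h,(172,170,80),(180,255,255))|cv2.inRange(h,(0,200,80),(4,255,255));m[:190]=0;m[280:]=0
    v,u=np.nonzero(m);print(n+k,len(u),np.median(u),np.median(v))
E
```

```text
scene0 135 244.0 228.0
scene20 130 243.0 229.0
side0 112 197.0 205.0
side20 112 197.0 205.0
```

I've handed the job in at about 13 s of the 64 s. The capsule is off the album and the leaf lies flat on the left-hand page.

**Capsule:** I pushed the larger green capsule off the left edge with the slightly open fingertips. It lies flat on the table, about 211 mm from the spine, with its top at 12 mm.

**Leaf:** I turned it over with the shut fingertips and pressed it down until about 13 N showed at its stop. The wrist camera reads its top at 12.0 to 12.3 mm from spine to edge, which is flat. The side and scene cameras read 1 to 2 mm higher, and they read the table just as high. The hand was about 200 mm clear at the end.

**What went wrong:** My first approach under the leaf came in too high. The shut fingertips met the leaf's edge with about 71 N at the wrist, under the 120 N limit, and pushed the leaf down by about 4°. I took it to be fingertip contact rather than the gripper's body, which has a 40 N limit, but only from the direction of the force. I backed off, measured again and came in lower. Forces after that stayed at a few newtons until the final press.

**Bystanders:** The tube's cap is unmoved, to within a pixel in two views. Comparing the first and last pictures shows little change at the tub and the loupe. The picture difference around the tube was larger. I put that down to the album behind it having changed, because the cap had not moved.

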